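Refit the press roller on the cellar's bottle labeller

ROBOT

A 6-joint arm with a two-finger parallel gripper is mounted at the origin on the work surface. World frame = base frame: x ahead of the robot, y to its left, z up, the work surface at z = 0. Lengths are in m, angles in rad, forces in N, time in s.
With the tool pointing down it reaches from about 0.325 to 0.775 m from the base axis. Payload 5.5 kg.
Tool frame: the origin (TCP) lies midway between the tips of the shut fingers; the grasp point (between the pads) lies 19 mm behind it; z points along the fingers, y is the line along which they close (so a half turn about z gives the same grasp; the last joint's range is limited). The gripper opens to 88 mm and grips with 3 to 60 N. Pads are 20 mm wide; open, the fingers measure 115 mm over their backs; the gripper's body (75 mm by 178 mm) begins 61 mm behind the grasp point.
Start: joints at [1.137, 0.091, 1.231, -0, 1.82, -0.057], TCP at [0.221, 0.558, 0.223] pointing down, gripper open.
Joint ranges: [-2.87, 2.87], [-0.86, 2.18], [0.17, 2.46], [-1.51, 4.65], [0.06, 2.69], [-2.65, 2.65]. Speed limits (rad/s): [2.57, 2.57, 3.01, 3.14, 3.14, 3.14].

INTERFACE

Orientations are given as a unit quaternion [w, x, y, z].
In Python, from rig import robot gives the robot as it stands. The module is installed in compiled form; this text tells all that it offers.
- The arm moves only by the tool servo_tool, never from a script. Its arguments are lists of equal length, an entry for each row: "linear": the shift along the tool's x, y, z in cm, a list of three; "rotation": the turn, a rotation vector about the tool's x, y, z in rad, a list of three; "grip": the opening, from -1 (shut) to 1 (fully open). A call has 1 to 12 rows; each row shifts and turns the commanded pose from where the row before left it, along the tool's axes as they then stand; what a row does not reach is not made up. A row lasts 1/10 s, in which the tool goes at most 50 mm and 8.59 degrees, less where a joint would pass 70% of its speed; a pose out of reach is approached as far as the arm can. A call is refused whole if a number of a shift passes 5 or a number of a turn 0.15, either way. A call with a gripper value outside its range is refused whole. The fingers move at their own pace and stop on an object; the grip force is fixed at half the most. Time passes only in rows, so rows that do not move let the fingers close. It gives the time, the measured TCP pose, the force, the opening and the grip force at its end, in the units of the state.
- robot.get_obs(): the state, without advancing time (a new reading comes with each control period).
- robot.get_image(name): name is "side" or "top"; returns a dict with "img" (384x512x3 uint8, red, green, blue), "range_z" (384x512 float32, m along the optical axis (not along the pixel's ray), 0 where there is no reading), "fx", "fy", "cx", "cy" (pixels), "eye" and "attitude" of the camera in the world. Camera axes: x right, y down, z forward; pixel columns grow to the right and rows downward; lengths in m; the calibration is good to about 2 mm. A picture is of the moment at which its call begins.
- robot.finish_job(): hands the job in; it is judged then, once.
The state is a dict: "t": time; "qpos": joint angles; "qd": joint speeds; "effort": joint torques, N m; "eef_pos": TCP position; "ee_rot": TCP orientation; "wrist_force": force on the tool from outside, world axes, zero at the start; "moment": the same for the moment, N m; "finger_gap": opening from 0.0 (shut) to 1.0 (fully open); "finger_force": force on a finger pad.
Only numpy, scipy, OpenCV 4.12 (cv2) and the standard library are available. Lean on these libraries where they do the work, as an engineer would, in place of code of your own. Each camera call takes 0.05 s, during which the arm holds its last target. There are 200 camera calls.

TASK

Put the press roller back on the bottle labeller's spindle: thread on first the wide metal collar, then the rubber roller, and last the ribbed end cap, pushing the cap against the spring until the latch on the spindle snaps up behind it and holds the whole stack tight when you let go. Press gently: feel for the snap and do not ram the stack against its stop. Leave the wine glass where it stands.

Things in the scene. Friction and masses are not known exactly. Their poses are not given: they have to be found in the camera images.
- spindle_root (a point): Where the spindle leaves the labeller's housing, on its axis, 110 mm above the table. x runs along the level spindle INTO the housing (the rod sticks out along -x); z is up. The spindle is a steel rod 14 mm in diameter, its last 12 mm tapered to 6 mm. It is clamped with a different overhang each time, not measured: the tip is 126 to 154 mm out from here; plate and latch move with it.
- plate_zone (a point): Usual place (30 mm out from the root; really up to 14 mm nearer or farther) of the face of a sprung steel plate on the rod, 34 mm across, always 110 mm from the tip. The stack pushes it back towards the housing: 2 N to start it, then 0.5 N per mm; hard stop after 8 mm, 2 mm past latching. Over 20 N on the stack is too much.
- latch_zone (a point): Usual place (116 mm out; really up to 14 mm nearer or farther) of the upright inner face of a small brass sprung latch on top of the rod, always 24 mm from the tip, 6.5 mm proud. Its ramp faces the tip; parts push it down (2 to 5 N) and it springs up behind them; none comes back. To latch the cap takes 7 to 11 N in all; then the spring holds the stack on the latch.
- labeller: The bottle labeller, fixed: a grey box 160 x 170 mm, top 149 mm above the table; origin under its centre on the table, spindle out of its -x face (80 mm from the origin). Under the rod: a base plate, two steel bars 62 mm to either side (tops 44 mm above the table), and an end bar 149 to 161 mm out from the spindle's root (top 50 mm).
- collar_center (a point): Centre of the collar: a plain bare-metal ring, the widest and shortest part: 52 mm in diameter, 24 mm long, with an 18 mm through hole along its own x axis, 110 g. It lies on its rim in the wooden trough, axis level along the trough, centre 58 mm above the table.
- roller_center (a point): Centre of the roller: a plain black rubber cylinder, the longest part: 44 mm in diameter, 36 mm long, with an 18 mm through hole along its own x axis, about 100 g. It lies in the trough, axis level along the trough, centre 53 mm above the table.
- cap_center (a point): Centre of the end cap: a black plastic ring with ribs along its side, the thinnest part: 40 mm in diameter, 32 mm long, with an 18 mm through hole along its own x axis, 60 g; both ends are alike. It lies in the trough, axis level along the trough, centre 51 mm above the table.
- trough: The wooden trough, fixed: 250 mm long along its x axis; origin under its centre on the table. Two rails, 32 mm over their outsides, tops 35 mm above the table, carry the three parts in a row, about 80 mm apart, in any order; its foot board is 75 mm wide and 10 mm thick. The grippers' fingers can pass outside the rails.
- glass: A wine glass, 165 mm tall, 64 mm wide; origin at the middle of its foot. Leave it standing.
Things that resemble listed ones, but are neither listed nor needed, are in the scene too. What is shaped like the part that bears cap_center but turquoise is not meant. Of the things that look like the part that bears collar_center, the larger one is meant.

How it is judged:
By the outcome, as a careful person would: the job done as asked, in the order asked, and still so for the second after the job is handed in, with the robot touching nothing.
It also fails if it takes over 72 s, if anything falls off the work surface, if the arm or the gripper's body presses on something with over 40 N, if the wrist force passes 120 N, or if a joint passes its speed limit or range.

## Working session

There is one attempt and no reset: what is moved stays moved. The work goes in short steps, Python scripts to look and compute and a tool call to move; the robot and the scene stay as the last step left them, time stands still between calls to the robot, and variables do not carry over. Pictures are saved under pics/ and viewed, at most 10 in all, crops included, and the job is handed in when it is done.

Besides the shell and the picture viewer there is one more tool, called after "Call:" as name(argument=value, ...) on one line, values as JSON. servo_tool: Moves the arm, as the interface text tells. Its arguments: {"type":"object","properties":{"linear":{"type":"array"},"rotation":{"type":"array"},"grip":{"type":"array"}},"required":["linear","rotation","grip"]}

```bash
mkdir -p pics
cat > h.py <<'E'
import numpy as np, cv2
from rig import robot
from scipy.spatial.transform import Rotation as R
def cam(n):
    d=robot.get_image(n); a=np.array(d["attitude"],float)
    d["R"]=a if a.shape==(3,3) else R.from_quat(a[[1,2,3,0]]).as_matrix()
    return d
def cloud(d):
    z=d["range_z"]; v,u=np.mgrid[:z.shape[0],:z.shape[1]]
    p=np.stack([(u-d["cx"])/d["fx"]*z,(v-d["cy"])/d["fy"]*z,z],-1)
    return p@d["R"].T+np.array(d["eye"])
def save(d,f,box=None,s=1.5):
    im=d["img"][:,:,::-1]
    if box: im=im[box[1]:box[3],box[0]:box[2]]
    cv2.imwrite("pics/"+f,cv2.resize(im,None,fx=s,fy=s,interpolation=cv2.INTER_CUBIC))
E
python3 - <<'E'
from h import *
ims=[]
for n in("top","side"):
    d=cam(n); save(d,n+"0.png"); np.savez(n+"0.npz",**{k:v for k,v in d.items()},P=cloud(d)); print(n,d["fx"],d["cx"],d["eye"],d["R"].round(3).tolist(),d["attitude"])
o=robot.get_obs();print(o)
E
```

```text
top 435.35699433604947 256.0788866252185 [ 0.44941634 -0.01387604  1.06188089] [[-0.029, -0.992, 0.119], [-1.0, 0.029, 0.001], [-0.005, -0.119, -0.993]] [ 0.04313419 -0.69557793  0.71597914 -0.04104452]
side 428.7855592049784 261.2164474048072 [ 0.46142326 -0.80626616  0.69817178] [[0.991, -0.082, 0.106], [-0.135, -0.599, 0.789], [-0.001, -0.797, -0.605]] [-0.44367881  0.8936466  -0.06064025  0.02945544]
{'t': 0.1, 'qpos': array([ 1.13726899e+00,  9.17864801e-02,  1.23176167e+00, -2.28760901e-06,
        1.81978009e+00, -5.66864572e-02]), 'qd': array([-6.12055126e-04, -3.15575634e-03, -3.71090892e-03,  5.65504045e-08,
        5.51763441e-04,  6.92221496e-04]), 'effort': array([ 2.15997694e-03, -4.47861171e+01, -4.07565522e+01,  7.00238021e-02,
        2.85442726e-02, -9.75154558e-05]), 'eef_pos': array([0.22067658, 0.55766531, 0.22162034]), 'ee_rot': array([-2.09503257e-04,  1.87307729e-01,  9.82300902e-01, -8.42125819e-04]), 'wrist_force': array([-0.52650054, -1.19796546, -0.01035647]), 'moment': array([-0.02388973, -0.05585062,  0.03245544]), 'finger_force': 0.0, 'finger_gap': 1.0008321816924053}
```

View pics/top0.png

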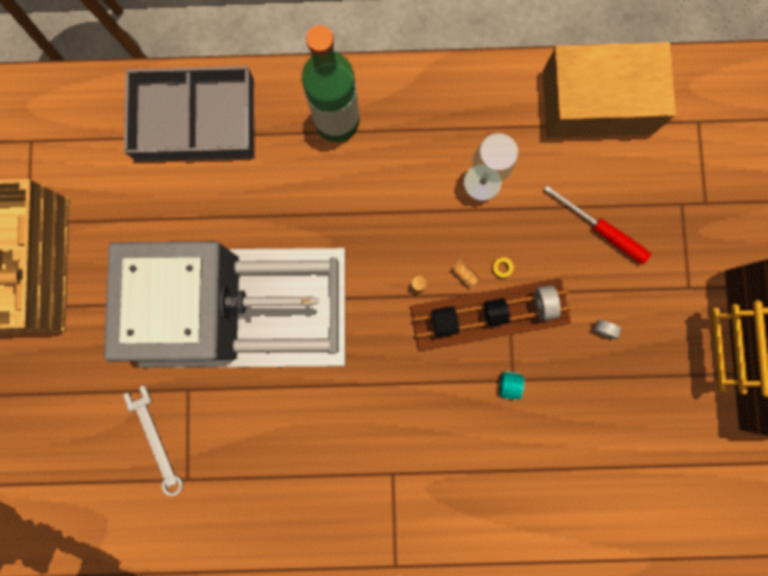

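View pics/side0.png

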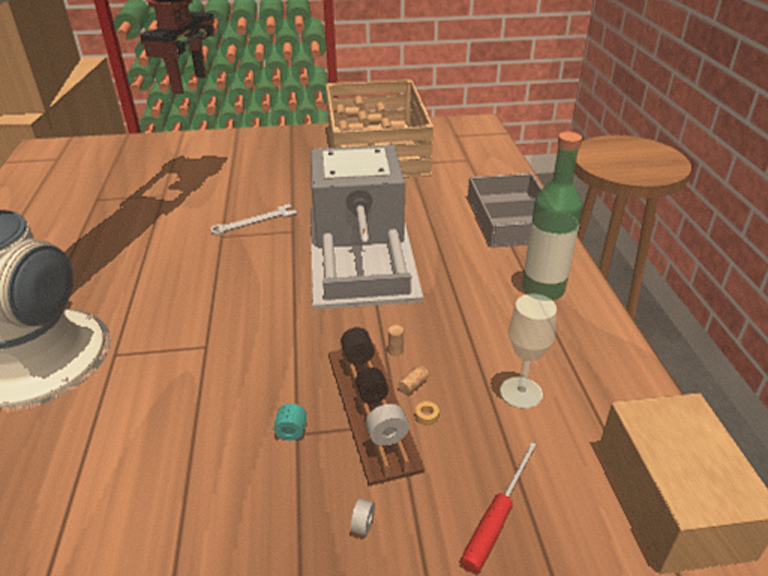

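The top view shows the labeller at (170,300) with its spindle pointing right (−y), tip near (317,300). In the trough are the roller (445,322), cap (497,312) and collar (547,302). The turquoise cap (512,386) and small ring (607,329) are decoys, and the glass is at (483,183). The side view agrees.

Run:
```python
from h import *
P={n:np.load(n+"0.npz")["P"] for n in("top","side")}
I={n:np.load(n+"0.npz")["img"] for n in("top","side")}
def line(q):
    c=q.mean(0); w,v=np.linalg.eigh(np.cov(q.T)); a=v[:,-1]; a=a*np.sign(a[1]); return c,a
T=P["top"]
for n in P:
    # spindle: box in px of the top view -> world limits
    p=P[n]; m=(p[...,2]>.095)&(p[...,2]<.14)
    lo=T[205,232]; 
    print("ref",lo.round(3))
    for nm,(u,v) in dict(tip=(211,200),root=(155,200),rol=(297,215),cap=(331,208),col=(365,201),glass=(322,122)).items():
        if n=="top": print(nm,p[v,u].round(3))
    x0,y0=T[200,190][:2]
    s=m&(abs(p[...,0]-x0)<.035)&(p[...,1]>y0-.09)&(p[...,1]<y0+.11)
    q=p[s]
    print(n,len(q))
    for yb in np.arange(q[:,1].min(),q[:,1].max(),.01):
        b=q[(q[:,1]>=yb)&(q[:,1]<yb+.01)]
        if len(b): print(" %.3f n%d x %.4f..%.4f med %.4f z %.4f..%.4f"%(yb,len(b),b[:,0].min(),b[:,0].max(),np.median(b[:,0]),b[:,2].min(),b[:,2].max()))
    # trough parts
    for nm,(u,v),L,r in(("rol",(297,215),.036,.022),("cap",(331,208),.032,.02),("col",(365,201),.024,.026)):
        c=T[v,u]; q=p[(np.hypot(p[...,0]-c[0],p[...,1]-c[1])<.036)&(p[...,2]>.042)]
        rect=cv2.minAreaRect((q[:,:2]*1000).astype(np.float32)); print(n,nm,len(q),np.round(rect[0],1),np.round(rect[1],1),rect[2],"ztop",q[:,2].max().round(4))
```

```text
ref [ 0.534  0.048 -0.001]
tip [0.537 0.087 0.111]
root [0.54  0.208 0.12 ]
rol [ 0.501 -0.104  0.072]
cap [ 0.515 -0.182  0.071]
col [ 0.527 -0.257  0.083]
glass [ 0.731 -0.18   0.013]
top 651
 0.084 n21 x 0.5310..0.5415 med 0.5367 z 0.1068..0.1167
 0.094 n34 x 0.5305..0.5441 med 0.5367 z 0.1090..0.1215
 0.104 n30 x 0.5309..0.5443 med 0.5371 z 0.1095..0.1243
 0.114 n34 x 0.5312..0.5448 med 0.5375 z 0.1096..0.1198
 0.124 n30 x 0.5315..0.5450 med 0.5378 z 0.1096..0.1179
 0.134 n26 x 0.5315..0.5428 med 0.5370 z 0.1109..0.1187
 0.144 n30 x 0.5321..0.5433 med 0.5373 z 0.1089..0.1197
 0.154 n24 x 0.5323..0.5434 med 0.5375 z 0.1125..0.1180
 0.164 n29 x 0.5324..0.5438 med 0.5388 z 0.1114..0.1201
 0.174 n25 x 0.5327..0.5441 med 0.5373 z 0.1102..0.1197
 0.184 n65 x 0.5225..0.5560 med 0.5393 z 0.0981..0.1286
 0.194 n48 x 0.5226..0.5551 med 0.5379 z 0.1100..0.1303
 0.204 n46 x 0.5294..0.5498 med 0.5398 z 0.1031..0.1215
 0.214 n203 x 0.5031..0.5725 med 0.5365 z 0.0962..0.1399
 0.224 n6 x 0.5066..0.5471 med 0.5194 z 0.1135..0.1391
top rol 317 [ 504.9 -105.1] [43.7 36.1] 8.588303565979004 ztop 0.0
[... 532 characters left out ...]
22..0.5429 med 0.5376 z 0.1130..0.1179
 0.154 n10 x 0.5328..0.5435 med 0.5358 z 0.1117..0.1182
 0.164 n12 x 0.5316..0.5449 med 0.5395 z 0.1119..0.1187
 0.174 n11 x 0.5320..0.5433 med 0.5354 z 0.1122..0.1191
 0.184 n46 x 0.5226..0.5550 med 0.5391 z 0.0978..0.1263
 0.194 n48 x 0.5230..0.5555 med 0.5383 z 0.0985..0.1288
 0.204 n2 x 0.5329..0.5357 med 0.5343 z 0.1188..0.1214
 0.214 n234 x 0.5029..0.5724 med 0.5393 z 0.0958..0.1400
 0.224 n83 x 0.5029..0.5725 med 0.5207 z 0.0953..0.1397
side rol 395 [ 503.8 -105.8] [43.3 37.8] 7.901721477508545 ztop 0.0778
side cap 373 [ 515.9 -186.2] [40.2 36. ] 10.199109077453613 ztop 0.0735
side col 573 [ 527.7 -263. ] [50.9 27.1] 7.952301025390625 ztop 0.0855
```

```bash
cat >> h.py <<'E'
def delta(x,y,z,yaw):
    """tool-frame shift (cm) in the CURRENT tool axes after turning to yaw, and turn; yaw = heading of tool y"""
    o=robot.get_obs(); q=o["ee_rot"]; M=R.from_quat(np.array(q)[[1,2,3,0]]).as_matrix()
    T=np.array([[-np.sin(yaw),np.cos(yaw),0],[np.cos(yaw),np.sin(yaw),0],[0,0,-1]]).T
    rv=R.from_matrix(M.T@T).as_rotvec(); d=np.array([x,y,z])-o["eef_pos"]
    print("t %.2f pos"%o["t"],np.round(o["eef_pos"],4),"turn",rv.round(4),"shift after turn cm",(T.T@d*100).round(2),"F",np.round(o["wrist_force"],2),"gap",round(o["finger_gap"]*88,1),"ff",round(float(o["finger_force"]),1))
E
python3 - <<'E'
import numpy as np,cv2
for n in("top","side"):
    p=np.load(n+"0.npz")["P"]
    q=p[(p[...,2]>.14)&(p[...,2]<.16)&(abs(p[...,0]-.54)<.12)&(p[...,1]>.19)&(p[...,1]<.42)]
    print(n,cv2.minAreaRect((q[:,:2]*1000).astype(np.float32)))
    q=p[(p[...,2]>.03)&(p[...,2]<.06)&(abs(p[...,0]-.54)<.1)&(p[...,1]>.03)&(p[...,1]<.2)]
    print(n,cv2.minAreaRect((q[:,:2]*1000).astype(np.float32)))
    q=p[(p[...,2]>.1)&(abs(p[...,0]-.54)<.02)&(p[...,1]>.05)&(p[...,1]<.2)]
    i=np.argsort(q[:,1])[:6]; print("tip",q[i].round(4).tolist())
    q=q[q[:,2]>.1225]; print("latch",q[:,1].min(),q[:,1].max(),q[:,0].mean())
E
```

```text
top ((540.8485107421875, 301.8638916015625), (159.623291015625, 168.6844024658203), 88.66698455810547)
top ((538.2887573242188, 131.38204956054688), (139.58547973632812, 148.0315399169922), 88.85188293457031)
tip [[0.5345, 0.0845, 0.1141], [0.5391, 0.0846, 0.1123], [0.5389, 0.0865, 0.1148], [0.5346, 0.0868, 0.1132], [0.537, 0.0869, 0.1113], [0.5345, 0.0887, 0.1158]]
latch 0.104974877525599 0.19831476724416996 0.5380503062273536
side ((540.9600219726562, 301.17218017578125), (164.813720703125, 169.01199340820312), 88.81658172607422)
side ((536.0621337890625, 127.90862274169922), (143.9651641845703, 149.05918884277344), 89.95191955566406)
tip [[0.536, 0.0839, 0.1149], [0.5335, 0.0843, 0.1119], [0.5388, 0.0874, 0.1124], [0.5364, 0.0877, 0.1154], [0.5339, 0.0881, 0.1124], [0.5414, 0.0882, 0.1116]]
latch 0.10551449625634113 0.19890108906606818 0.5387732369132254
```

Call:
servo_tool(linear=[[0,0,0],[0,0,0],[0,0,0],[0,0,0],[0,0,0],[0,0,0],[0,0,0],[-4.3,0.9,0],[-4.3,0.9,0],[-4.3,0.9,0],[-4.3,0.9,0],[-4.3,0.9,0]], rotation=[[0,0,0.149],[0,0,0.149],[0,0,0.149],[0,0,0.149],[0,0,0.149],[0,0,0.149],[0,0,0.149],[0,0,0],[0,0,0],[0,0,0],[0,0,0],[0,0,0]], grip=[1,1,1,1,1,1,1,1,1,1,1,1])

```text
t: 1.3
eef_pos: [0.2977, 0.3504, 0.2221]
ee_rot: [0.0, 0.652, 0.759, -0.0]
wrist_force: [0.8, 0.6, 0.8]
finger_gap: 1.004
finger_force: 0.0
```

Call:
servo_tool(linear=[[-4.3,0.9,0],[-4.3,0.9,0],[-4.3,0.9,0],[-4.3,0.9,0],[-4.3,0.9,0],[-4.3,0.9,0],[-4.3,0.9,0],[-4.3,0.9,0],[-4.3,0.9,0],[-4.3,0.9,0],[-4.3,0.9,0],[-4.3,0.9,0]], rotation=[[0,0,0],[0,0,0],[0,0,0],[0,0,0],[0,0,0],[0,0,0],[0,0,0],[0,0,0],[0,0,0],[0,0,0],[0,0,0],[0,0,0]], grip=[1,1,1,1,1,1,1,1,1,1,1,1])

```text
t: 2.5
eef_pos: [0.4821, -0.1436, 0.2222]
ee_rot: [-0.0, 0.652, 0.758, -0.0]
wrist_force: [0.3, 0.5, 0.6]
finger_gap: 0.999
finger_force: 0.0
```

Call:
servo_tool(linear=[[-4.2,0.9,0],[-4.2,0.9,0],[-4.2,0.9,0],[0,0,4],[0,0,4],[0,0,0],[0,0,0]], rotation=[[0,0,0],[0,0,0],[0,0,0],[0,0,0],[0,0,0],[0,0,0],[0,0,0]], grip=[1,1,1,1,1,1,1])

```text
t: 3.2
eef_pos: [0.5272, -0.2619, 0.1423]
ee_rot: [-0.001, 0.652, 0.758, -0.0]
wrist_force: [-0.0, 0.4, 0.7]
finger_gap: 1.002
finger_force: 0.0
```

```bash
python3 -c "
from h import *
delta(.5283,-.2628,.039,.152)"
```

```text
t 3.20 pos [ 0.5272 -0.2619  0.1423] turn [-0.0017 -0.0014 -0.0009] shift after turn cm [-0.11  0.1  10.33] F [-0.03  0.37  0.66] gap 88.2 ff 0.0
```

Call:
servo_tool(linear=[[-0.1,0.1,3.5],[0,0,3.5],[0,0,2.3],[0,0,1],[0,0,0],[0,0,0],[0,0,0],[0,0,0],[0,0,0],[0,0,0],[0,0,0]], rotation=[[0,0,0],[0,0,0],[0,0,0],[0,0,0],[0,0,0],[0,0,0],[0,0,0],[0,0,0],[0,0,0],[0,0,0],[0,0,0]], grip=[1,1,1,1,1,-1,-1,-1,-1,-1,-1])

```text
t: 4.3
eef_pos: [0.5289, -0.2632, 0.04]
ee_rot: [0.0, 0.652, 0.758, 0.0]
wrist_force: [0.2, -0.5, 2.5]
finger_gap: 0.585
finger_force: 30.0
```

```bash
python3 -c "
from h import *
delta(.5283,-.2628,.039,.152)"
```

```text
t 4.30 pos [ 0.5289 -0.2632  0.04  ] turn [ 0.0004  0.0003 -0.0011] shift after turn cm [ 0.05 -0.06  0.1 ] F [ 0.23 -0.51  2.49] gap 51.5 ff 30.0
```

Call:
servo_tool(linear=[[0,0,-3],[0,0,-4],[0,0,-3],[4,0,0],[4.3,0,0],[4.3,0,0],[4.3,0,0],[4.3,0,0],[4.3,0,0],[3,0,2],[1.5,0,2.8],[0,0,0]], rotation=[[0,0,0],[0,0,0],[0,0,0.087],[0,0,0.087],[0,0,0],[0,0,0],[0,0,0],[0,0,0],[0,0,0],[0,0,0],[0,0,0],[0,0,0]], grip=[-1,-1,-1,-1,-1,-1,-1,-1,-1,-1,-1,-1])

```text
t: 5.5
eef_pos: [0.5295, 0.0387, 0.087]
ee_rot: [-0.003, 0.714, 0.7, -0.003]
wrist_force: [0.4, -0.8, -2.6]
finger_gap: 0.582
finger_force: 30.0
```

Run:
```python
from h import *
delta(.5357,.040,.092,-.021)
for n in("top","side"):
    d=cam(n);p=cloud(d)
    q=p[(abs(p[...,0]-.536)<.026)&(abs(p[...,1]-.04)<.02)&(p[...,2]>.1)&(p[...,2]<.142)]
    # ring front/top: extents
    print(n,len(q),np.percentile(q,[1,99],axis=0).round(4).tolist())
    if n=="side":
        save(d,"s1.png",(180,90,320,240),4)
```

```text
t 5.50 pos [0.5295 0.0387 0.087 ] turn [-0.008  -0.0002  0.0011] shift after turn cm [ 0.15  0.62 -0.5 ] F [ 0.37 -0.83 -2.56] gap 51.2 ff 30.0Traceback (most recent call last):
  File "<stdin>", line 7, in <module>
    return _quantile_unchecked(
        a, q, axis, out, overwrite_input, method, keepdims, weights)
    return _ureduce(a,
                    func=_quantile_ureduce_func,
    ...<5 lines>...
                    overwrite_input=overwrite_input,
                    method=method)
    r = func(a, **kwargs)
    result = _quantile(arr,
                       quantiles=q,
    ...<2 lines>...
                       out=out,
                       weights=wgt)
    slices_having_nans = np.isnan(arr[-1, ...])
                                  ~~~^^^^^^^^^
IndexError: index -1 is out of bounds for axis 0 with size 0
```

Call:
servo_tool(linear=[[0,0,0],[0,0,0],[0,0,0]], rotation=[[0,0,0],[0,0,0],[0,0,0]], grip=[-1,-1,-1])

```text
t: 5.85
eef_pos: [0.533, 0.0358, 0.0931]
ee_rot: [0.001, 0.716, 0.698, 0.001]
wrist_force: [0.5, -0.2, -1.2]
finger_gap: 0.586
finger_force: 30.0
```

Run:
```python
from h import *
delta(.5357,.040,.092,-.021)
d=cam("side");p=cloud(d)
q=p[(abs(p[...,0]-.536)<.03)&(abs(p[...,1]-.025)<.02)&(p[...,2]>.075)&(p[...,2]<.142)]
print(len(q),np.percentile(q,[1,99],axis=0).round(4).tolist() if len(q) else 0)
save(d,"s1.png",(180,90,320,240),4)
```

```text
t 5.85 pos [0.533  0.0358 0.0931] turn [ 0.0022  0.0001 -0.0035] shift after turn cm [0.43 0.26 0.11] F [ 0.5  -0.16 -1.17] gap 51.6 ff 30.0
469 [[0.5065, 0.0206, 0.0889], [0.5658, 0.044, 0.1397]]
```

View pics/s1.png

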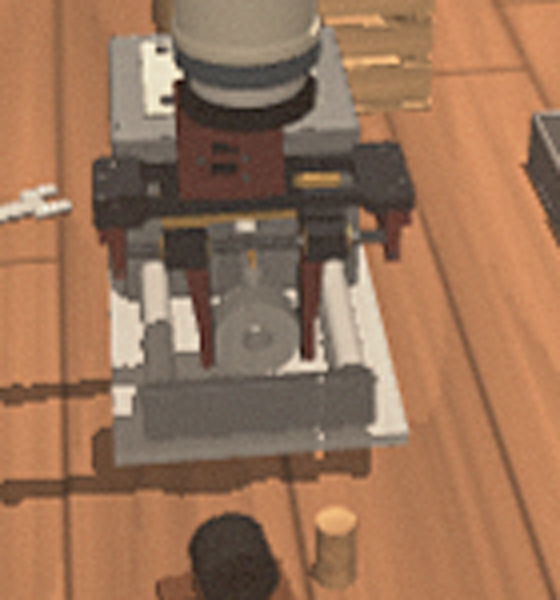

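The side view shows the collar upright between the fingers, its hole at about (258,338) in the crop, with the spindle behind it.

Call:
servo_tool(linear=[[1,0.26,0.1],[1.5,0,0],[0.4,0,0],[0,0,0],[0,0,0],[0,0,0]], rotation=[[0,0,0],[0,0,0],[0,0,0],[0,0,0],[0,0,0],[0,0,0]], grip=[-1,-1,-1,-1,-1,-1])

```text
t: 6.5
eef_pos: [0.5354, 0.0656, 0.0906]
ee_rot: [0.0, 0.715, 0.699, -0.0]
wrist_force: [0.9, 0.1, -1.3]
finger_gap: 0.585
finger_force: 30.0
```

```bash
python3 -c "
from h import *
delta(.5362,.065,.092,-.021)
d=cam('side');p=cloud(d);g=d['img'].astype(int)
q=p[(abs(p[...,0]-.536)<.023)&(abs(p[...,1]-.053)<.005)&(p[...,2]>.08)&(p[...,2]<.15)]
print(len(q)); c,r=cv2.minEnclosingCircle((q[:,[0,2]]*1000).astype(np.float32)); print(c,r)"
```

```text
t 6.50 pos [0.5354 0.0656 0.0906] turn [-0.0001  0.0002 -0.0019] shift after turn cm [-0.06  0.08 -0.14] F [ 0.93  0.1  -1.26] gap 51.5 ff 30.0
255
(534.1754150390625, 108.72623443603516) 27.46858024597168
```

Call:
servo_tool(linear=[[0,0.1,-0.14],[0.5,0,0],[0.5,0,0],[0.5,0,0],[0.5,0,0],[0,0,0],[0,0,0]], rotation=[[0,0,0],[0,0,0],[0,0,0],[0,0,0],[0,0,0],[0,0,0],[0,0,0]], grip=[-1,-1,-1,-1,-1,-1,-1])

```text
t: 7.25
eef_pos: [0.537, 0.0859, 0.0921]
ee_rot: [0.0, 0.715, 0.699, 0.0]
wrist_force: [-0.6, -0.6, -1.0]
finger_gap: 0.58
finger_force: 30.0
```

```bash
python3 -c "
from h import *
delta(.5370,.1,.092,-.021)"
```

```text
t 7.25 pos [0.537  0.0859 0.0921] turn [ 0.0001  0.     -0.0015] shift after turn cm [ 1.41 -0.02  0.01] F [-0.63 -0.57 -1.05] gap 51.0 ff 30.0
```

Call:
servo_tool(linear=[[0.5,0,0],[0.5,0,0],[0.5,0,0],[0.5,0,0],[0,0,0]], rotation=[[0,0,0],[0,0,0],[0,0,0],[0,0,0],[0,0,0]], grip=[-1,-1,-1,-1,-1])

```text
t: 7.75
eef_pos: [0.5374, 0.1069, 0.0922]
ee_rot: [-0.0, 0.715, 0.699, 0.001]
wrist_force: [0.1, 0.6, 0.5]
finger_gap: 0.586
finger_force: 30.0
```

```bash
python3 -c "
from h import *
delta(.5378,.13,.092,-.021)"
```

```text
t 7.75 pos [0.5374 0.1069 0.0922] turn [ 0.0002 -0.0012 -0.0008] shift after turn cm [ 2.31 -0.01  0.02] F [0.08 0.63 0.55] gap 51.5 ff 30.0
```

Call:
servo_tool(linear=[[0.5,0,0],[0.7,0,0],[0.8,0,0],[0.8,0,0],[0.8,0,0],[0.8,0,0],[0.6,0,0],[0,0,0],[0,0,0]], rotation=[[0,0,0],[0,0,0],[0,0,0],[0,0,0],[0,0,0],[0,0,0],[0,0,0],[0,0,0],[0,0,0]], grip=[-1,-1,-1,-1,-1,-1,-1,-1,-1])

```text
t: 8.65
eef_pos: [0.5385, 0.1557, 0.092]
ee_rot: [0.0, 0.715, 0.699, -0.0]
wrist_force: [0.9, 0.5, -1.1]
finger_gap: 0.583
finger_force: 30.0
```

```bash
python3 -c "
from h import *
delta(.5388,.17,.092,-.021)"
```

```text
t 8.65 pos [0.5385 0.1557 0.092 ] turn [-0.0001  0.0002 -0.0017] shift after turn cm [ 1.43 -0.    0.  ] F [ 0.87  0.53 -1.07] gap 51.3 ff 30.0
```

Call:
servo_tool(linear=[[0.6,0,0],[0.6,0,0],[0,0,0],[0,0,0],[0,0,0],[0,0,0],[0,0,-2],[0,0,-4],[0,0,-4],[0,0,0]], rotation=[[0,0,0],[0,0,0],[0,0,0],[0,0,0],[0,0,0],[0,0,0],[0,0,0],[0,0,0],[0,0,0],[0,0,0]], grip=[-1,-1,-1,1,1,1,1,1,1,1])

```text
t: 9.65
eef_pos: [0.5411, 0.168, 0.1996]
ee_rot: [0.003, 0.715, 0.699, 0.005]
wrist_force: [0.5, -0.1, -0.1]
finger_gap: 0.998
finger_force: 0.0
```

```bash
python3 -c "
from h import *
delta(.5044,-.1054,.12,.152)"
```

```text
t 9.65 pos [0.5411 0.168  0.1996] turn [ 0.0113 -0.002  -0.1752] shift after turn cm [-26.47  -7.77   7.96] F [ 0.52 -0.1  -0.09] gap 87.8 ff 0.0
```

Call:
servo_tool(linear=[[0,0,0],[0,0,0],[-3.8,-1.08,0],[-3.8,-1.08,0],[-3.8,-1.08,0],[-3.8,-1.08,0],[-3.8,-1.08,0],[-3.8,-1.08,0],[-3.7,-1.08,3],[0,0,4.2],[0,0,0],[0,0,0]], rotation=[[0,0,-0.087],[0,0,-0.087],[0,0,0],[0,0,0],[0,0,0],[0,0,0],[0,0,0],[0,0,0],[0,0,0],[0,0,0],[0,0,0],[0,0,0]], grip=[1,1,1,1,1,1,1,1,1,1,1,1])

```text
t: 10.85
eef_pos: [0.5034, -0.1054, 0.1198]
ee_rot: [-0.001, 0.652, 0.758, -0.0]
wrist_force: [0.2, -0.1, 0.5]
finger_gap: 0.999
finger_force: 0.0
```

```bash
python3 -c "
from h import *
delta(.5044,-.1054,.035,.152)
d=cam('side');save(d,'s2.png',(180,60,330,320),2.3);p=cloud(d)
q=p[(abs(p[...,0]-.539)<.04)&(p[...,1]>.07)&(p[...,1]<.19)&(p[...,2]>.08)&(p[...,2]<.145)]
q=q[np.hypot(q[:,0]-.539,q[:,2]-.11)>.02];print(len(q),np.percentile(q,[2,50,98],axis=0).round(3).tolist())"
```

```text
t 10.85 pos [ 0.5034 -0.1054  0.1198] turn [-0.0018 -0.0011 -0.0011] shift after turn cm [-0.01  0.1   8.48] F [ 0.19 -0.06  0.54] gap 87.9 ff 0.0
15 [[0.555, 0.155, 0.095], [0.559, 0.157, 0.103], [0.562, 0.161, 0.115]]
```

View pics/s2.png

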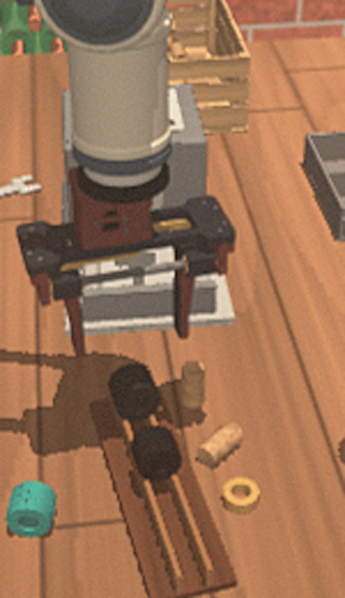

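The side view shows the gripper above the roller, the cap behind it, and a standing cork at (195,385) close by. I'll descend with the fingers part closed.

Call:
servo_tool(linear=[[0,0,0],[0,0,2.5],[0,0,3],[0,0,2],[0,0,1],[0,0,0],[0,0,0],[0,0,0],[0,0,0],[0,0,0]], rotation=[[0,0,0],[0,0,0],[0,0,0],[0,0,0],[0,0,0],[0,0,0],[0,0,0],[0,0,0],[0,0,0],[0,0,0]], grip=[0.5,0.5,0.5,0.5,0.5,0.5,-1,-1,-1,-1])

```text
t: 11.9
eef_pos: [0.5047, -0.1059, 0.0364]
ee_rot: [0.001, 0.652, 0.758, 0.001]
wrist_force: [0.4, 0.4, 3.7]
finger_gap: 0.492
finger_force: 30.0
```

```bash
python3 -c "
from h import *
delta(.5044,-.1054,.035,.152)"
```

```text
t 11.90 pos [ 0.5047 -0.1059  0.0364] turn [ 0.0021  0.0008 -0.001 ] shift after turn cm [ 0.05 -0.02  0.14] F [0.41 0.36 3.73] gap 43.3 ff 30.0
```

Call:
servo_tool(linear=[[0,0,-3],[0,0,-4],[0,0,-4],[0,0,0],[4,0.7,0],[4,0.7,0],[4,0.7,0],[3.2,0.7,2],[0,0,3.3],[0,0,0],[0,0,0],[0,0,0]], rotation=[[0,0,0],[0,0,0],[0,0,0.087],[0,0,0.087],[0,0,0],[0,0,0],[0,0,0],[0,0,0],[0,0,0],[0,0,0],[0,0,0],[0,0,0]], grip=[-1,-1,-1,-1,-1,-1,-1,-1,-1,-1,-1,-1])

```text
t: 13.1
eef_pos: [0.5362, 0.045, 0.094]
ee_rot: [0.001, 0.716, 0.699, 0.001]
wrist_force: [0.8, 0.8, -0.0]
finger_gap: 0.491
finger_force: 30.0
```

Call:
servo_tool(linear=[[0,0,0],[0,0,0]], rotation=[[0,0,0],[0,0,0]], grip=[-1,-1])

```text
t: 13.3
eef_pos: [0.5361, 0.045, 0.0936]
ee_rot: [0.001, 0.716, 0.699, 0.001]
wrist_force: [-0.5, 0.4, -1.2]
finger_gap: 0.493
finger_force: 30.0
```

```bash
python3 -c "
from h import *
delta(.5362,.060,.0934,-.021)"
```

```text
t 13.30 pos [0.5361 0.045  0.0936] turn [ 0.0024 -0.0001 -0.003 ] shift after turn cm [ 1.49 -0.02  0.02] F [-0.55  0.37 -1.22] gap 43.4 ff 30.0
```

Call:
servo_tool(linear=[[0.8,0,0],[0.7,0,0],[0.5,0,0],[0.5,0,0],[0.5,0,0],[0.5,0,0],[0,0,0],[0,0,0]], rotation=[[0,0,0],[0,0,0],[0,0,0],[0,0,0],[0,0,0],[0,0,0],[0,0,0],[0,0,0]], grip=[-1,-1,-1,-1,-1,-1,-1,-1])

```text
t: 14.1
eef_pos: [0.5364, 0.0808, 0.0923]
ee_rot: [0.0, 0.715, 0.699, 0.0]
wrist_force: [-0.2, 0.1, 0.2]
finger_gap: 0.494
finger_force: 30.0
```

```bash
python3 -c "
from h import *
delta(.5370,.1,.0934,-.021)"
```

```text
t 14.10 pos [0.5364 0.0808 0.0923] turn [ 0.0005 -0.0002 -0.0017] shift after turn cm [ 1.92  0.02 -0.11] F [-0.17  0.07  0.16] gap 43.5 ff 30.0
```

Call:
servo_tool(linear=[[0.5,0,-0.1],[0.5,0,0],[0.6,0,0],[0.8,0,0],[0.8,0,0],[0.8,0,0],[0.8,0,0],[0.6,0,0],[0,0,0],[0,0,0]], rotation=[[0,0,0],[0,0,0],[0,0,0],[0,0,0],[0,0,0],[0,0,0],[0,0,0],[0,0,0],[0,0,0],[0,0,0]], grip=[-1,-1,-1,-1,-1,-1,-1,-1,-1,-1])

```text
t: 15.1
eef_pos: [0.5373, 0.1348, 0.0927]
ee_rot: [-0.0, 0.715, 0.699, -0.0]
wrist_force: [0.2, -0.2, -1.6]
finger_gap: 0.49
finger_force: 30.0
```

```bash
python3 -c "
from h import *
delta(.5383,.146,.0934,-.021)"
```

```text
t 15.10 pos [0.5373 0.1348 0.0927] turn [-0.0006  0.0002 -0.0015] shift after turn cm [ 1.13  0.08 -0.07] F [ 0.19 -0.2  -1.57] gap 43.1 ff 30.0
```

Call:
servo_tool(linear=[[0.4,0.08,-0.05],[0.4,0,0],[0.3,0,0],[0,0,0],[0,0,0]], rotation=[[0,0,0],[0,0,0],[0,0,0],[0,0,0],[0,0,0]], grip=[-1,-1,-1,-1,-1])

```text
t: 15.6
eef_pos: [0.5386, 0.1457, 0.0936]
ee_rot: [0.0, 0.715, 0.699, 0.0]
wrist_force: [-0.2, 0.7, -0.8]
finger_gap: 0.495
finger_force: 30.0
```

Call:
servo_tool(linear=[[0,0,0],[0,0,0],[0,0,0],[0,0,0],[0,0,-2],[0,0,-4],[0,0,-4],[0,0,0],[0,0,0]], rotation=[[0,0,0],[0,0,0],[0,0,0],[0,0,0],[0,0,0],[0,0,0],[0,0,0],[0,0,0],[0,0,0]], grip=[1,1,1,1,1,1,1,1,1])

```text
t: 16.5
eef_pos: [0.5391, 0.1457, 0.1949]
ee_rot: [0.001, 0.715, 0.699, 0.001]
wrist_force: [-0.9, -0.5, 0.9]
finger_gap: 1.001
finger_force: 0.0
```

```bash
python3 -c "
from h import *
delta(.5166,-.1856,.033,.152)"
```

```text
t 16.50 pos [0.5391 0.1457 0.1949] turn [ 0.0029 -0.0004 -0.175 ] shift after turn cm [-32.4   -7.24  16.19] F [-0.93 -0.54  0.86] gap 88.1 ff 0.0
```

Call:
servo_tool(linear=[[0,0,0],[0,0,0],[-4.05,-0.9,0],[-4.05,-0.9,0],[-4.05,-0.9,0],[-4.05,-0.9,0],[-4.05,-0.9,0],[-4.05,-0.9,0],[-4.05,-0.9,2],[-4.05,-0.9,3],[0,0,3],[0,0,0]], rotation=[[0,0,-0.087],[0,0,-0.087],[0,0,0],[0,0,0],[0,0,0],[0,0,0],[0,0,0],[0,0,0],[0,0,0],[0,0,0],[0,0,0],[0,0,0]], grip=[0.6,0.6,0.6,0.6,0.6,0.6,0.6,0.6,0.6,0.6,0.6,0.6])

```text
t: 17.7
eef_pos: [0.5125, -0.1844, 0.107]
ee_rot: [-0.006, 0.653, 0.758, -0.002]
wrist_force: [-0.2, 0.3, 0.2]
finger_gap: 0.802
finger_force: 0.0
```

Call:
servo_tool(linear=[[0,0,0],[0,0,0]], rotation=[[0,0,0],[0,0,0]], grip=[0.6,0.6])

```text
t: 17.9
eef_pos: [0.5168, -0.1841, 0.1158]
ee_rot: [0.001, 0.651, 0.759, 0.0]
wrist_force: [-0.2, 0.8, 0.5]
finger_gap: 0.798
finger_force: 0.0
```

```bash
python3 -c "
from h import *
delta(.5166,-.1856,.033,.152)
d=cam('top');save(d,'t3.png',(140,150,400,260),3);p=cloud(d)
q=p[(abs(p[...,0]-.539)<.04)&(p[...,1]>.07)&(p[...,1]<.21)&(p[...,2]>.08)&(p[...,2]<.145)]
q=q[q[:,2]>.121]
for y in np.arange(.08,.21,.006):
  b=q[(q[:,1]>=y)&(q[:,1]<y+.006)]
  if len(b): print(round(y,3),len(b),np.ptp(b[:,0]).round(3),b[:,2].max().round(4))"
```

```text
t 17.90 pos [ 0.5168 -0.1841  0.1158] turn [0.0017 0.0009 0.0002] shift after turn cm [-0.15 -0.05  8.28] F [-0.19  0.82  0.53] gap 70.3 ff 0.0
0.104 1 0.0 0.1234
0.128 49 0.035 0.1313
0.134 48 0.035 0.1312
0.14 42 0.033 0.1336
0.146 44 0.035 0.1313
0.152 42 0.033 0.1314
0.158 46 0.033 0.1329
0.164 60 0.042 0.1359
0.17 55 0.044 0.1363
0.176 59 0.044 0.1361
0.182 56 0.044 0.1359
0.188 15 0.027 0.1307
0.194 24 0.024 0.1291
0.2 1 0.0 0.1221
0.206 3 0.007 0.1223
```

View pics/t3.png

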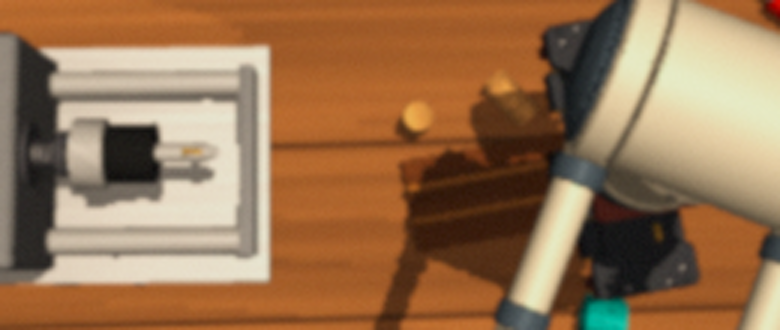

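The top view shows the collar (85,152) and roller (130,152) seated on the spindle, latch up at (185,152).

Call:
servo_tool(linear=[[-0.15,0,2.5],[0,0,3],[0,0,2],[0,0,0.7],[0,0,0],[0,0,0],[0,0,0],[0,0,0],[0,0,0],[0,0,0]], rotation=[[0,0,0],[0,0,0],[0,0,0],[0,0,0],[0,0,0],[0,0,0],[0,0,0],[0,0,0],[0,0,0],[0,0,0]], grip=[0.6,0.6,0.6,0.6,0.6,-1,-1,-1,-1,-1])

```text
t: 18.95
eef_pos: [0.517, -0.1862, 0.033]
ee_rot: [0.001, 0.652, 0.758, 0.0]
wrist_force: [1.3, 0.3, 1.5]
finger_gap: 0.449
finger_force: 30.0
```

```bash
python3 -c "
from h import *
delta(.5166,-.1856,.033,.152)"
```

```text
t 18.95 pos [ 0.517  -0.1862  0.033 ] turn [ 0.0017  0.0007 -0.001 ] shift after turn cm [ 0.07 -0.03 -0.  ] F [1.32 0.26 1.49] gap 39.5 ff 30.0
```

Call:
servo_tool(linear=[[0,0,-3],[0,0,-4],[0,0,-4],[0,0,0],[4,0.25,0],[4,0.25,0],[4,0.25,0],[4,0.25,0],[4,0.25,0],[3.2,0.15,2],[0,0,3.1],[0,0,0]], rotation=[[0,0,0],[0,0,0],[0,0,0.087],[0,0,0.087],[0,0,0],[0,0,0],[0,0,0],[0,0,0],[0,0,0],[0,0,0],[0,0,0],[0,0,0]], grip=[-1,-1,-1,-1,-1,-1,-1,-1,-1,-1,-1,-1])

```text
t: 20.15
eef_pos: [0.5329, 0.0464, 0.0864]
ee_rot: [-0.003, 0.714, 0.7, -0.003]
wrist_force: [0.3, -0.9, -1.3]
finger_gap: 0.446
finger_force: 30.0
```

Call:
servo_tool(linear=[[0,0,0],[0,0,0],[0,0,0]], rotation=[[0,0,0],[0,0,0],[0,0,0]], grip=[-1,-1,-1])

```text
t: 20.45
eef_pos: [0.5366, 0.0448, 0.0932]
ee_rot: [0.001, 0.716, 0.698, 0.001]
wrist_force: [0.7, 0.2, -0.6]
finger_gap: 0.443
finger_force: 30.0
```

```bash
python3 -c "
from h import *
delta(.5362,.060,.092,-.021)"
```

```text
t 20.45 pos [0.5366 0.0448 0.0932] turn [ 0.0029 -0.     -0.0033] shift after turn cm [ 1.52 -0.08  0.12] F [ 0.68  0.2  -0.63] gap 39.0 ff 30.0
```

Call:
servo_tool(linear=[[0.8,-0.03,0.06],[0.8,0,0],[0.6,0,0],[0.5,0,0],[0.5,0,0],[0.5,0,0],[0,0,0],[0,0,0]], rotation=[[0,0,0],[0,0,0],[0,0,0],[0,0,0],[0,0,0],[0,0,0],[0,0,0],[0,0,0]], grip=[-1,-1,-1,-1,-1,-1,-1,-1])

```text
t: 21.25
eef_pos: [0.5364, 0.0827, 0.0908]
ee_rot: [0.0, 0.715, 0.699, 0.0]
wrist_force: [0.7, 0.4, 0.7]
finger_gap: 0.448
finger_force: 30.0
```

```bash
python3 -c "
from h import *
delta(.5370,.1,.092,-.021)"
```

```text
t 21.25 pos [0.5364 0.0827 0.0908] turn [ 0.0004 -0.0001 -0.0016] shift after turn cm [ 1.73  0.03 -0.12] F [0.75 0.42 0.72] gap 39.4 ff 30.0
```

Call:
servo_tool(linear=[[0.5,0.03,-0.12],[0.5,0,0],[0.5,0,0],[0.5,0,0],[0.5,0,0],[0,0,0],[0,0,0]], rotation=[[0,0,0],[0,0,0],[0,0,0],[0,0,0],[0,0,0],[0,0,0],[0,0,0]], grip=[-1,-1,-1,-1,-1,-1,-1])

```text
t: 21.95
eef_pos: [0.5371, 0.1081, 0.0918]
ee_rot: [-0.0, 0.715, 0.699, 0.0]
wrist_force: [0.4, 1.1, 1.0]
finger_gap: 0.443
finger_force: 30.0
```

Call:
servo_tool(linear=[[0.2,0,0],[0.2,0,0],[0.2,0,0],[0,0,0]], rotation=[[0,0,0],[0,0,0],[0,0,0],[0,0,0]], grip=[-1,-1,-1,-1])

```text
t: 22.35
eef_pos: [0.5373, 0.1136, 0.0918]
ee_rot: [-0.0, 0.715, 0.699, 0.0]
wrist_force: [-0.4, 0.7, 0.7]
finger_gap: 0.447
finger_force: 30.0
```

Call:
servo_tool(linear=[[0.1,0,0],[0.1,0,0],[0.1,0,0],[0,0,0]], rotation=[[0,0,0],[0,0,0],[0,0,0],[0,0,0]], grip=[-1,-1,-1,-1])

```text
t: 22.75
eef_pos: [0.5374, 0.1165, 0.0918]
ee_rot: [0.0, 0.715, 0.699, -0.0]
wrist_force: [0.5, -1.5, 1.7]
finger_gap: 0.447
finger_force: 30.0
```

Call:
servo_tool(linear=[[0.1,0,0],[0.1,0,0],[0,0,0]], rotation=[[0,0,0],[0,0,0],[0,0,0]], grip=[-1,-1,-1])

```text
t: 23.05
eef_pos: [0.5374, 0.1181, 0.0918]
ee_rot: [0.0, 0.715, 0.699, -0.0]
wrist_force: [-0.2, -3.3, 0.8]
finger_gap: 0.448
finger_force: 30.0
```

Call:
servo_tool(linear=[[0.1,0,0],[0.1,0,0],[0,0,0]], rotation=[[0,0,0],[0,0,0],[0,0,0]], grip=[-1,-1,-1])

```text
t: 23.35
eef_pos: [0.5375, 0.12, 0.0918]
ee_rot: [0.0, 0.715, 0.699, -0.0]
wrist_force: [-0.3, -5.0, 1.0]
finger_gap: 0.45
finger_force: 30.0
```

Call:
servo_tool(linear=[[0.1,0,0],[0.1,0,0],[0,0,0]], rotation=[[0,0,0],[0,0,0],[0,0,0]], grip=[-1,-1,-1])

```text
t: 23.65
eef_pos: [0.5375, 0.1216, 0.0918]
ee_rot: [0.001, 0.715, 0.699, -0.001]
wrist_force: [0.4, -5.9, 1.1]
finger_gap: 0.449
finger_force: 30.0
```

Call:
servo_tool(linear=[[0.1,0,0],[0,0,0]], rotation=[[0,0,0],[0,0,0]], grip=[-1,-1])

```text
t: 23.85
eef_pos: [0.5375, 0.1225, 0.0918]
ee_rot: [0.001, 0.715, 0.699, -0.001]
wrist_force: [-0.8, -7.0, 0.7]
finger_gap: 0.449
finger_force: 30.0
```

```bash
python3 -c "
from h import *
for i in range(2):
  d=cam('side'); delta(.5376,.1235,.092,-.021)"
```

```text
t 23.90 pos [0.5375 0.1225 0.0917] turn [-0.0002  0.0019 -0.0027] shift after turn cm [ 0.1   0.01 -0.03] F [ 0.06 -7.21  1.83] gap 39.6 ff 30.0
t 23.95 pos [0.5375 0.1225 0.0918] turn [-0.0002  0.0019 -0.0027] shift after turn cm [ 0.1   0.01 -0.02] F [-0.95 -6.84  1.63] gap 39.5 ff 30.0
```

Call:
servo_tool(linear=[[0.07,0,0],[0,0,0],[0,0,0]], rotation=[[0,0,0],[0,0,0],[0,0,0]], grip=[-1,-1,-1])

```text
t: 24.25
eef_pos: [0.5375, 0.1229, 0.0918]
ee_rot: [0.001, 0.715, 0.699, -0.001]
wrist_force: [-0.8, -7.6, 0.8]
finger_gap: 0.445
finger_force: 30.0
```

Call:
servo_tool(linear=[[0.07,0,0],[0,0,0],[0,0,0]], rotation=[[0,0,0],[0,0,0],[0,0,0]], grip=[-1,-1,-1])

```text
t: 24.55
eef_pos: [0.5375, 0.1235, 0.0917]
ee_rot: [0.001, 0.716, 0.699, -0.001]
wrist_force: [-0.1, -8.2, 0.9]
finger_gap: 0.445
finger_force: 30.0
```

Call:
servo_tool(linear=[[0.07,0,0],[0,0,0],[0,0,0]], rotation=[[0,0,0],[0,0,0],[0,0,0]], grip=[-1,-1,-1])

```text
t: 24.85
eef_pos: [0.5375, 0.1241, 0.0918]
ee_rot: [0.001, 0.716, 0.699, -0.001]
wrist_force: [-0.6, -9.2, 2.0]
finger_gap: 0.448
finger_force: 30.0
```

Call:
servo_tool(linear=[[0.07,0,0],[0,0,0],[0,0,0]], rotation=[[0,0,0],[0,0,0],[0,0,0]], grip=[-1,-1,-1])

```text
t: 25.15
eef_pos: [0.5375, 0.1245, 0.0918]
ee_rot: [0.001, 0.716, 0.698, -0.001]
wrist_force: [-0.4, -9.2, 1.1]
finger_gap: 0.445
finger_force: 30.0
```

Call:
servo_tool(linear=[[0.07,0,0],[0,0,0],[0,0,0]], rotation=[[0,0,0],[0,0,0],[0,0,0]], grip=[-1,-1,-1])

```text
t: 25.45
eef_pos: [0.5375, 0.1245, 0.0917]
ee_rot: [0.001, 0.716, 0.698, -0.002]
wrist_force: [-1.1, -12.2, 1.1]
finger_gap: 0.449
finger_force: 30.0
```

Call:
servo_tool(linear=[[0.07,0,0],[0,0,0],[0,0,0]], rotation=[[0,0,0],[0,0,0],[0,0,0]], grip=[-1,-1,-1])

```text
t: 25.75
eef_pos: [0.5375, 0.1245, 0.0918]
ee_rot: [0.002, 0.716, 0.698, -0.002]
wrist_force: [-1.2, -13.9, 2.0]
finger_gap: 0.449
finger_force: 30.0
```

```bash
python3 -c "
from h import *
F=[]
for i in range(3):
  d=cam('side'); delta(.5376,.1235,.092,-.021)
p=cloud(d);save(d,'s5.png',(200,110,300,220),5)
q=p[(abs(p[...,0]-.5375)<.008)&(p[...,1]>.06)&(p[...,1]<.16)&(p[...,2]>.1)]
for r in q[np.argsort(q[:,1])][:60:2]: print(r.round(4))"
```

```text
t 25.80 pos [0.5375 0.1245 0.0917] turn [-0.0006  0.0057 -0.0041] shift after turn cm [-0.1   0.01 -0.03] F [ -1.18 -14.51   2.1 ] gap 39.3 ff 30.0
t 25.85 pos [0.5375 0.1245 0.0917] turn [-0.0006  0.0057 -0.0041] shift after turn cm [-0.1   0.01 -0.03] F [ -0.46 -14.04   2.09] gap 39.1 ff 30.0
t 25.90 pos [0.5375 0.1245 0.0918] turn [-0.0006  0.0057 -0.0041] shift after turn cm [-0.1   0.01 -0.02] F [ -1.61 -14.48   2.19] gap 39.6 ff 30.0
[0.545  0.0601 0.4655]
[0.5312 0.0603 0.4603]
[0.5428 0.0604 0.4542]
[0.5336 0.0604 0.4137]
[0.5391 0.0607 0.4636]
[0.5376 0.0607 0.4134]
[0.5412 0.0608 0.4673]
[0.5452 0.0608 0.4708]
[0.5297 0.0609 0.4177]
[0.5377 0.061  0.4802]
[0.5433 0.061  0.4727]
[0.5375 0.0611 0.4729]
[0.5354 0.0613 0.4673]
[0.5316 0.0614 0.4114]
[0.5337 0.0614 0.4748]
[0.5315 0.0616 0.4656]
[0.5337 0.0618 0.4728]
[0.5301 0.0619 0.4803]
[0.5414 0.062  0.4688]
[0.5416 0.0621 0.4067]
[0.5335 0.0621 0.405 ]
[0.5296 0.0624 0.4112]
[0.53   0.0625 0.4765]
[0.5301 0.0627 0.4782]
[0.5453 0.0627 0.4685]
[0.5298 0.0628 0.4709]
[0.5358 0.0628 0.4762]
[0.5416 0.0629 0.4024]
[0.534  0.0629 0.478 ]
[0.5439 0.063  0.4104]
```

View pics/s5.png

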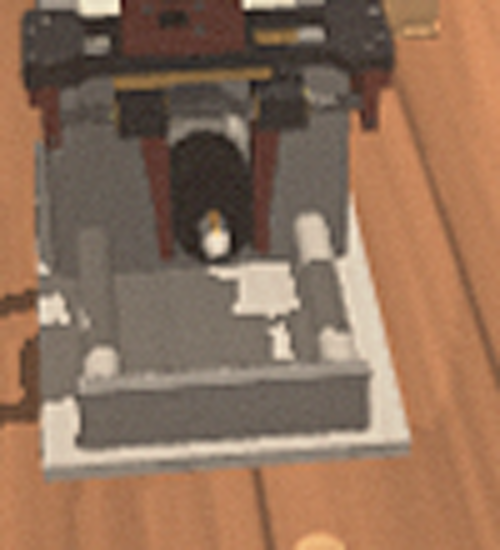

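The picture shows the brass latch visible at about (213,220), outside the cap. The stack met its stop at 14 N, below the 20 N limit, so I'll back off gently and feel whether the latch holds.

Call:
servo_tool(linear=[[-0.1,0,0],[-0.1,0,0],[0,0,0]], rotation=[[0,0,0],[0,0,0],[0,0,0]], grip=[-1,-1,-1])

```text
t: 26.2
eef_pos: [0.5375, 0.1245, 0.0917]
ee_rot: [0.001, 0.716, 0.699, -0.001]
wrist_force: [-0.1, -7.2, 1.7]
finger_gap: 0.447
finger_force: 30.0
```

Call:
servo_tool(linear=[[-0.1,0,0],[-0.1,0,0],[0,0,0]], rotation=[[0,0,0],[0,0,0],[0,0,0]], grip=[-1,-1,-1])

```text
t: 26.5
eef_pos: [0.5375, 0.1236, 0.0918]
ee_rot: [0.0, 0.715, 0.699, -0.0]
wrist_force: [0.9, -3.8, 1.0]
finger_gap: 0.451
finger_force: 30.0
```

Call:
servo_tool(linear=[[-0.1,0,0],[0,0,0],[0,0,0]], rotation=[[0,0,0],[0,0,0],[0,0,0]], grip=[-1,-1,-1])

```text
t: 26.8
eef_pos: [0.5375, 0.1227, 0.0918]
ee_rot: [0.0, 0.715, 0.699, 0.0]
wrist_force: [-0.3, -3.4, -0.0]
finger_gap: 0.45
finger_force: 30.0
```

Call:
servo_tool(linear=[[-0.1,0,0],[0,0,0],[0,0,0]], rotation=[[0,0,0],[0,0,0],[0,0,0]], grip=[-1,-1,-1])

```text
t: 27.1
eef_pos: [0.5375, 0.1223, 0.0918]
ee_rot: [-0.0, 0.715, 0.699, 0.0]
wrist_force: [1.8, 0.5, -0.3]
finger_gap: 0.446
finger_force: 30.0
```

The push back vanished at 0.1223, so the latch is carrying the stack. I'll release, lift clear and check.

Call:
servo_tool(linear=[[0.05,0,0],[0,0,0],[0,0,0],[0,0,0],[0,0,0],[0,0,-2],[0,0,-4],[0,0,-4],[-4,0,-2],[-4,-2,0],[-4,-2,0],[-4,-2,0]], rotation=[[0,0,0],[0,0,0],[0,0,0],[0,0,0],[0,0,0],[0,0,0],[0,0,0],[0,0,0],[0,0,0],[0,0,0],[0,0,0],[0,0,0]], grip=[-1,1,1,1,1,1,1,1,1,1,1,1])

```text
t: 28.3
eef_pos: [0.473, -0.0375, 0.2121]
ee_rot: [0.0, 0.715, 0.699, 0.0]
wrist_force: [1.2, -0.5, -0.6]
finger_gap: 0.997
finger_force: 0.0
```

Call:
servo_tool(linear=[[-4,-2,0],[-4,-2,0],[-4,-1,0],[0,0,0],[0,0,0],[0,0,0]], rotation=[[0,0,0],[0,0,0],[0,0,0],[0,0,0],[0,0,0],[0,0,0]], grip=[1,1,1,1,1,1])

```text
t: 28.9
eef_pos: [0.4214, -0.1544, 0.2119]
ee_rot: [-0.0, 0.715, 0.699, 0.0]
wrist_force: [0.1, 1.5, 1.0]
finger_gap: 1.0
finger_force: 0.0
```

```bash
python3 -c "
from h import *
d=cam('top');a=d['img'][150:250,130:240,::-1];p=cloud(d)
e=cam('side');b=e['img'][100:200,190:300,::-1]
cv2.imwrite('pics/f.png',cv2.resize(np.hstack([a,b]),None,fx=3.6,fy=3.6,interpolation=cv2.INTER_CUBIC))
q=p[(abs(p[...,0]-.539)<.04)&(p[...,1]>.07)&(p[...,1]<.21)&(p[...,2]>.1205)&(p[...,2]<.145)]
for y in np.arange(.08,.21,.004):
  b=q[(q[:,1]>=y)&(q[:,1]<y+.004)]
  if len(b): print(round(y,3),len(b),np.ptp(b[:,0]).round(3),b[:,2].max().round(4))
delta(.5,0,.2,0)"
```

```text
0.1 1 0.0 0.1231
0.104 18 0.033 0.1286
0.108 29 0.033 0.1321
0.112 28 0.03 0.132
0.116 29 0.03 0.1307
0.12 22 0.028 0.1334
0.124 30 0.03 0.1318
0.128 21 0.028 0.1319
0.132 30 0.033 0.1319
0.136 30 0.033 0.1314
0.14 31 0.032 0.1317
0.144 28 0.033 0.1324
0.148 27 0.035 0.1321
0.152 31 0.035 0.131
0.156 28 0.033 0.1333
0.16 29 0.031 0.13
0.164 29 0.035 0.1322
0.168 33 0.035 0.1314
0.172 36 0.039 0.1336
0.176 39 0.044 0.1359
0.18 38 0.044 0.1355
0.184 39 0.044 0.136
0.188 37 0.041 0.1349
0.192 37 0.044 0.1358
0.196 29 0.042 0.136
0.2 15 0.026 0.1293
0.204 9 0.02 0.1265
t 29.00 pos [ 0.4215 -0.1541  0.2118] turn [-0.     -0.0004 -0.0209] shift after turn cm [15.41  7.85  1.18] F [ 0.07  0.18 -0.83] gap 87.8 ff 0.0
```

View pics/f.png

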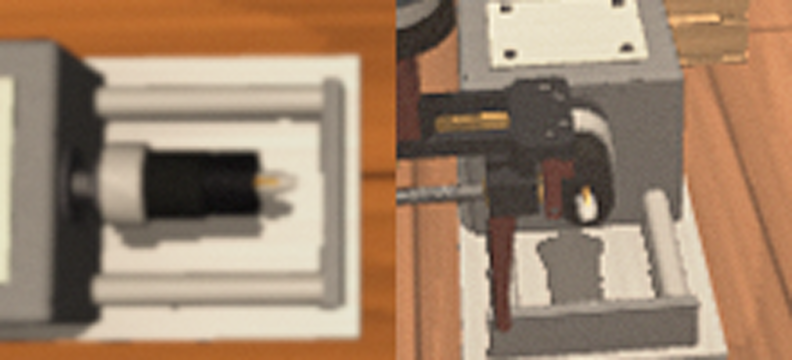

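The views show collar, roller and cap tight together, with the latch up behind the cap at (268,182) and the robot clear of everything.

```bash
python3 -c "
from rig import robot
print(robot.finish_job())"
```

```text
the job is handed in; nothing more can be done
None
```

The collar, roller and end cap are on the spindle in that order, and the latch held the stack when I let go. The push briefly reached the stack's stop at about 14 N, under the 20 N limit. The glass was never touched, and the job was handed in after about 29 s.

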